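# Start and drive a self-tapping wing screw that fastens a tube rack

### The job

The tube rack is fastened to its carrier by one wing screw, but the second one is missing. Take the wing screw from its stand, put it in the empty screw hole, and drive it clockwise while pressing firmly straight down, so that it cuts its thread, until its flange is fully home on the aluminium ear; never press it with more than about 3.5 kg, since the plastic post cracks. Let go of it, and do not disturb the jar, the tape roll or the dish.

Things in the scene. Friction and masses are not known exactly. Their poses are not given: they have to be found in the camera images.
- screw: Loose steel wing-head self-tapping screw, 40 g, standing upright in the stand at the start, flange on the stand's top. Origin on its axis at the flange's underside; z up along the axis to the head, x along the wing. Flange 22 mm in diameter, z 0 to 3 mm. Shank 10 mm in diameter down to z -25 mm, then tapering to a blunt 7 mm tip at z -30 mm.
- wing (a point): Good grip point of the screw, on its axis 28 mm above the flange's underside; axes as the screw's. The wing is a flat block 30 mm long (x), 10 mm thick (y), 30 mm tall (from 7 to 37 mm above the flange's underside), the same after a half turn. Grip it by the 10 mm thickness, fingertips clear of the flange.
- stand: Fixed black plastic block 60 x 60 x 34 mm with a 13 mm hole in which the screw stands loosely. Origin at the centre of its underside.
- pilot (a point): Centre of the mouth of the empty screw hole, level with the top of the aluminium ear, 57 mm above the table; z up. The hole is vertical, 11 mm in diameter, its top 4 mm countersunk from 16 mm. The screw enters freely 25 mm deep, until its tip meets uncut plastic with the flange still 5 mm above the ear, and stands there when released.
- post_open: Fixed plastic post (38 x 40 x 45 mm with the ear, origin under its centre) with the empty hole. From 25 mm depth the screw goes in only if pressed down and turned clockwise from above: 8 mm a turn (3.9 rad to home), torque under 0.1 N m. Under 8 to 12 N push it spins idle; 17 to 22 N is good; over 35 N, side load included, cracks the post. Released, it keeps its depth.
- done_top (a point): The same point on the other post, whose wing screw (same shape, fixed) is already home.
- carrier: Fixed carrier: a grey board 90 x 290 x 12 mm (x, y, z) with a white tube rack in its middle, 80 x 100 mm, tube caps up to 90 mm above the table. The posts, 38 x 40 mm with 30 x 46 mm ears, stand at y +115 and -115 mm from the rack's centre; which of them is empty varies. Origin at the centre of the underside.
- jar: Loose capped specimen jar, 56 mm in diameter, 75 mm tall, a bystander. Origin at the centre of its underside.
- tape: Loose tape roll lying flat, 90 mm in diameter, 22 mm tall, a bystander. Origin at the centre of its underside.
- dish: Loose steel dish, 90 mm in diameter, 28 mm tall, a bystander. Origin at the centre of its underside.

How it is judged:
On the way, in this order (a step that is already met when the one before it is completed fails the run):
1. the screw is lifted out of its stand (distance between screw and stand above 0.07 m), for 0.1 s.
2. the screw stands upright in the empty hole, flange less than 9 mm above the ear (z of screw in the frame of pilot below 0.009 m and horizontal distance between screw and pilot below 0.004 m and angle between screw's own z axis and vertical below 0.15 rad), for 0.1 s.
At the end, for the whole second after the job is handed in: The screw stands in the formerly empty hole, its axis within 2.5 mm of the hole's, upright within 0.08 rad, the flange's underside no more than 2 mm above the ear, at rest and released (z of screw in the frame of pilot between -0.002 and 0.002 m and horizontal distance between screw and pilot below 0.0025 m and angle between screw's own z axis and vertical below 0.08 rad and linear speed of screw below 0.02 m/s); the robot touches nothing.
It fails at once if the screw is pressed on the post, down and sideways together, with more than 35 N (contact force between screw and post_open above 35 N).
It fails at once if the jar, the tape roll or the dish is moved by more than 30 mm (distance of any of jar, tape, dish from where it was at the start of the episode above 0.03 m).
It also fails if it takes over 72 s, if anything falls off the work surface, if the arm or the gripper's body presses on something with over 40 N, if the wrist force passes 120 N, or if a joint passes its speed limit or range.

### The arm

A 7-joint arm with a two-finger parallel gripper is mounted at the origin on the work surface. World frame = base frame: x ahead of the robot, y to its left, z up, the work surface at z = 0. Lengths are in m, angles in rad, forces in N, time in s.
With the tool pointing down it reaches from about 0.425 to 0.925 m from the base axis. Payload 6.8 kg.
Tool frame: the origin (TCP) lies on the centre line of the jaws, within the pads' length; the fingertips stand bot.tip_reach ahead of it and the grasp point (between the pads) lies 3 mm ahead of it (bot.tip_reach is the distance from the TCP to the fingertips, in m); z points along the fingers, y is the line along which they close (so a half turn about z gives the same grasp; the last joint's range is limited). The gripper opens to 85 mm and grips with 20 to 120 N. Pads are 22 mm wide; open, the fingers measure 114 mm over their backs; the gripper's body (76 mm by 85 mm) begins 54 mm behind the grasp point. The pads swing forward as they close: fully open they stand 13 mm farther back than shut.
Start: joints at [-1.211, 0.477, 0.022, 1.555, -0.011, 1.109, -0.083], TCP at [0.304, 0.602, 0.253] pointing down, gripper open.
Joint ranges: [-2.96, 2.96], [-0.34, 2.1], [-1.41, 1.46], [0.24, 2.44], [-1.37, 4.51], [0.17, 1.92], [-2.96, 2.96]. Speed limits (rad/s): [2.39, 2.39, 3.14, 3.14, 3.14, 3.14, 3.14].

### API

Orientations are given as a unit quaternion [w, x, y, z].
In Python, from station import bot gives the robot as it stands.
- The arm moves only by the tool jog_arm, never from a script. Its argument "deltas" is a list of rows, each a list of 7 numbers: the shift along the world's x, y, z in m, then the turn, a rotation vector about the world's x, y, z in rad, then the opening, from 0 (shut) to 1 (fully open). In form: [[x, y, z, rx, ry, rz, grip], ...]. A call has 1 to 10 rows; each row shifts and turns the commanded pose from where the row before left it; what a row does not reach is not made up. A row lasts 1/10 s, in which the tool goes at most 50 mm and 8.59 degrees, less where a joint would pass 70% of its speed; a pose out of reach is approached as far as the arm can. A call with a gripper value outside its range is refused whole. The fingers move at their own pace and stop on an object; "newtons" is the grip in N (left out, the last holds). Time passes only in rows, so rows that do not move let the fingers close. It gives the time, the measured TCP pose, the force, the opening and the grip force at its end, in the units of the state.
- bot.get_obs(): the state, without advancing time (a new reading comes with each control period).
- bot.read_camera(name): name is "scene" or "top"; returns a dict with "img" (480x640x3 uint8, red, green, blue), "K" (3x3 intrinsics, pixels), "eye" and "attitude" of the camera in the world. Camera axes: x right, y down, z forward; pixel columns grow to the right and rows downward; lengths in m; the calibration is good to about 2 mm. A picture is of the moment at which its call begins. There is no depth.
- bot.hand_in(): hands the job in; it is judged then, once.
The state is a dict: "t": time; "q": joint angles; "joint_vel": joint speeds; "joint_torque": joint torques, N m; "eef_pos": TCP position; "tool_rot": TCP orientation; "contact_force": force on the tool from outside, world axes, zero at the start; "torque": the same for the moment, N m; "gripper_width": opening from 0.0 (shut) to 1.0 (fully open); "grasp_force": force on a finger pad.
Only numpy, scipy, OpenCV 4.12 (cv2) and the standard library are available. Lean on these libraries where they do the work, as an engineer would, in place of code of your own. Each camera call takes 0.05 s, during which the arm holds its last target. There are 200 camera calls.

## Working session

There is one attempt and no reset: what is moved stays moved. The work goes in short steps, Python scripts to look and compute and a tool call to move; the robot and the scene stay as the last step left them, time stands still between calls to the robot, and variables do not carry over. Pictures are saved under pics/ and viewed, at most 10 in all, crops included, and the job is handed in when it is done.

Besides the shell and the picture viewer there is one more tool, called after ">>>" in YAML: its name, and indented under it one key for each argument. jog_arm: Moves the arm, as the interface text tells. Its arguments: {"type":"object","properties":{"deltas":{"type":"array"},"newtons":{"type":"number"}},"required":["deltas"]}

```bash
mkdir -p pics
cat > h.py <<'E'
import numpy as np,cv2
from scipy.spatial.transform import Rotation as R
from station import bot
def cam(n,save=None):
    c=bot.read_camera(n)
    if save: cv2.imwrite('pics/'+save,c['img'][:,:,::-1])
    return c
def rot(c):
    a=np.array(c['attitude'],float)
    return a if a.shape==(3,3) else R.from_quat(a[[1,2,3,0]]).as_matrix()
def ray(c,u,v,z):
    d=rot(c)@np.linalg.inv(np.array(c['K']))@[u,v,1]; e=np.array(c['eye'])
    return e+d*(z-e[2])/d[2]
def proj(c,p):
    q=np.array(c['K'])@(rot(c).T@(np.array(p)-c['eye'])); return q[:2]/q[2]
E
python3 - <<'E'
from h import *
for n in('top','scene'):
    c=cam(n,n+'1.png'); print(c['K'],c['eye'],c['attitude'])
o=bot.get_obs(); print(o, bot.tip_reach)
E
```

```text
[[608.28675045   0.         318.55712781]
 [  0.         608.28675045 234.54442615]
 [  0.           0.           1.        ]] [0.41209135 0.00315969 1.53120079] [ 0.04656003 -0.69685316  0.71360264 -0.0547641 ]
[[441.15606235   0.         312.31183996]
 [  0.         441.15606235 242.67232422]
 [  0.           0.           1.        ]] [1.03979467 0.36700988 0.76178695] [-0.13646436  0.41047991  0.84994317 -0.30079948]
{'t': 0.1, 'q': array([-1.21105356,  0.47770461,  0.02232142,  1.5563114 , -0.01151506,
        1.1093314 , -0.08309004]), 'joint_vel': array([ 0.00103904, -0.00306716, -0.00042587, -0.00317057,  0.00074214,
       -0.00015076, -0.00100009]), 'joint_torque': array([ 4.34084664e-03, -5.97763324e+01,  1.61387768e+00, -2.81957370e+01,
        1.28976649e-02,  4.99266753e-03, -1.71952325e-05]), 'eef_pos': array([0.30417048, 0.60203557, 0.2524485 ]), 'tool_rot': array([-1.42359589e-04,  2.31773107e-01,  9.72769533e-01, -8.01081765e-04]), 'contact_force': array([-0.28304429,  0.75841712,  0.24202926]), 'torque': array([-0.01059494,  0.03779094,  0.03613231]), 'grasp_force': 0.0, 'gripper_width': 0.9982736965341613} 0.022
```

View pics/top1.png

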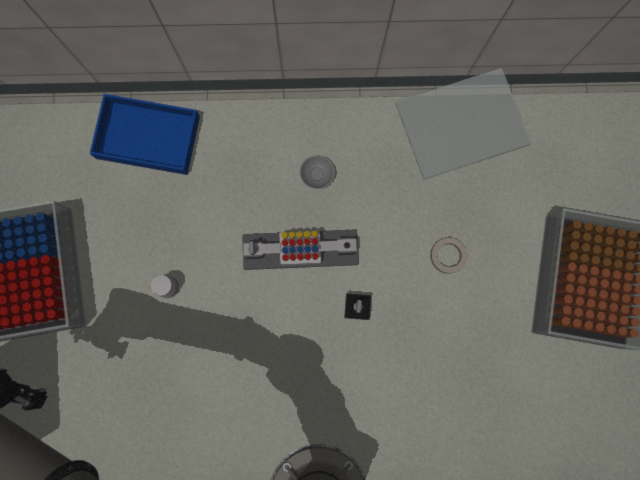

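View pics/scene1.png

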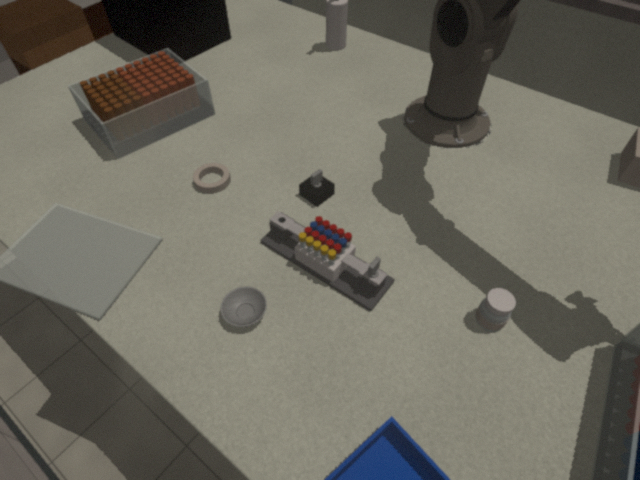

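The top view shows the stand and screw at about (358,306), the empty hole at (347,245) and the finished screw at (252,248). The dish is at (318,171), the tape at (449,255) and the jar at (164,286). Next I'll zoom in on the hole and the screw.

Run:
```python
from h import *
t=cv2.imread('pics/top1.png');s=cv2.imread('pics/scene1.png')
a=cv2.resize(t[225:325,325:380],None,fx=6,fy=6,interpolation=cv2.INTER_CUBIC)
b=cv2.resize(s[160:260,260:340],None,fx=5.5,fy=6,interpolation=cv2.INTER_CUBIC)
cv2.imwrite('pics/z1.png',np.hstack([a,b]))
c=cam('top')
for n,u,v,z in(('stand',358,306,.034),('wing',358.5,306,.071),('hole',347,245,.057),('done',252,248,.094),('dish',318,171,.02),('tape',449,255,.02),('jar',164,286,.07)): print(n,ray(c,u,v,z).round(4))
```

```text
stand [ 0.4492 -0.1091  0.034 ]
wing [ 0.4483 -0.1075  0.071 ]
hole [ 0.5974 -0.0855  0.057 ]
done [0.5908 0.1429 0.094 ]
dish [ 0.7937 -0.0197  0.02  ]
tape [ 0.5709 -0.3423  0.02  ]
jar [0.5071 0.3562 0.07  ]
```

View pics/z1.png

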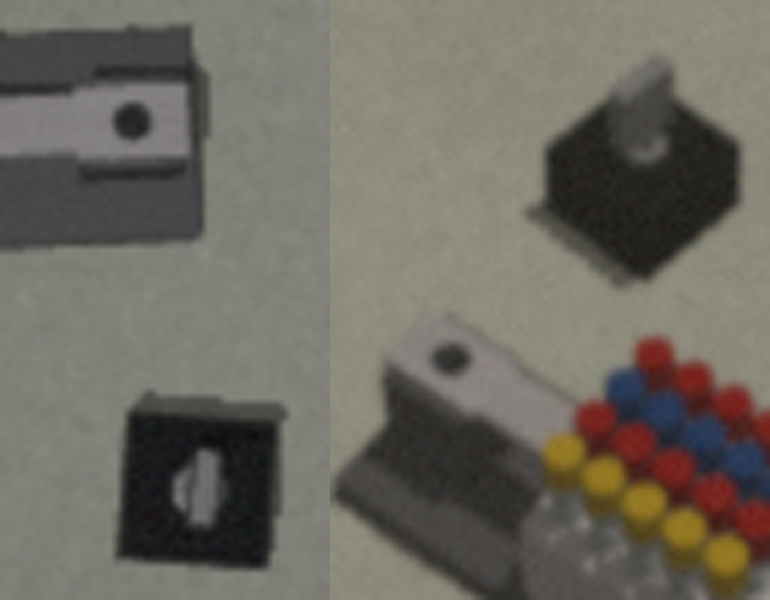

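The left crop shows the hole at (132,121), which is (347,245) in the top image. The wing is at (206,487), i.e. (359.3,306.2), with its length along world x. In the scene crop the hole is at (451,358) and the wing top at (643,85). I'll get exact values with masks.

```bash
cat > m.py <<'E'
from h import *
def blob(g,m,x,y):
    n,l,st,ce=cv2.connectedComponentsWithStats(m.astype(np.uint8),connectivity=4)
    k=min((i for i in range(1,n) if st[i,4]>8),key=lambda i:np.hypot(*(ce[i]-[x,y])))
    return l==k
def hole(c,x,y,w=5):
    g=cv2.cvtColor(c['img'],cv2.COLOR_RGB2GRAY).astype(float)
    p=g[int(y)-w:int(y)+w+1,int(x)-w:int(x)+w+1]; hi=np.percentile(p,75)
    wt=np.clip(hi-12-p,0,None); Y,X=np.mgrid[-w:w+1,-w:w+1]
    return int(x)+(wt*X).sum()/wt.sum(), int(y)+(wt*Y).sum()/wt.sum(),hi,p.min()
E
python3 - <<'E'
from m import *
t=cam('top');s=cam('scene')
hs=[]
for c,x,y in((t,347,245),(s,260+451/5.5,160+358/6)):
    h=hole(c,x,y,4); print('hole',h, ray(c,*h[:2],.057).round(4))
g=cv2.cvtColor(t['img'],cv2.COLOR_RGB2GRAY)
print(g[296:317,350:369])
gs=cv2.cvtColor(s['img'],cv2.COLOR_RGB2GRAY)
print(gs[166:192,308:330])
# stand
m=blob(g,g<60,358,306); 
cn=max(cv2.findContours(m.astype(np.uint8),0,2)[0],key=cv2.contourArea); r=cv2.minAreaRect(cn)
print('stand',r,ray(t,*r[0],.034)); b=cv2.boxPoints(r); print([ray(t,*q,.034).round(3) for q in b])
# carrier board dark-grey ends: cap centroids of done
E
```

```text
hole (np.float64(346.57977958792526), np.float64(244.79827503593674), np.float64(127.0), np.float64(37.0)) [ 0.5979 -0.0845  0.057 ]
hole (np.float64(nan), np.float64(nan), np.float64(137.0), np.float64(131.0)) [nan nan nan]
[[ 24  26  28  25  28  28  21  24  22  26  23  16  26  27  25  26  20  27
   28]
 [ 26  27  27  18  25  24  25  26  24  18  15  17  16  18  27  28  23  26
   26]
 [ 26  29  29  29  23  29  26  29  25  17  14  20  18  15  26  25  27  19
   22]
 [ 30  26  28  27  30  28  25  21  42  36  26  24  15  31  25  28  27  27
   22]
 [ 31  31  29  27  26  29  26  47  92  91  71  49  26  20  29  29  26  25
   23]
 [ 23  23  27  27  26  24  36  56 103 104 101  71  32  29  29  21  26  26
   27]
 [ 23  24  25  19  29  35  52  68 105 109 104  68  32  25  29  27  27  21
   25]
 [ 29  26  27  28  38  71  85  77 105 108 105  66  29  24  28  26  15  21
   25]
 [ 24  26  23  39  78  96  84  80 106 108 102  66  35  25  20  23  27  27
   22]
 [ 26  27  26  47 102 103  75  83 104 107 103  70  55  31  26  26  25  28
   22]
 [ 27  27  25  44 101  96  74  93 104 105 101  68  57  34  27  22
[... 2968 characters left out ...]
 38  33  36  35  37  37  37  40  35  34  37  36  32  34  37  36  37  34
   32  40  36  33]
 [ 40  37  33  34  38  36  34  36  36  37  35  36  39  41  34  37  34  30
   33  31  38  37]
 [ 37  35  38  39  38  34  41  37  41  39  37  39  37  39  38  35  32  39
   34  29  30  33]]
stand ((357.6558837890625, 305.9735412597656), (24.92636489868164, 24.696273803710938), 4.39870548248291) [ 0.44932774 -0.1082512   0.034     ]
[array([ 0.423, -0.075,  0.034]), array([ 0.482, -0.081,  0.034]), array([ 0.476, -0.142,  0.034]), array([ 0.417, -0.135,  0.034])]m.py:10: RuntimeWarning: invalid value encountered in scalar divide
  return int(x)+(wt*X).sum()/wt.sum(), int(y)+(wt*Y).sum()/wt.sum(),hi,p.min()
```

Run:
```python
from m import *
t=cam('top');s=cam('scene')
h=hole(s,282,219.7,4); print('hole',h, ray(s,*h[:2],.057).round(4))
a=ray(t,358.85,305.8,.071);p=ray(t,359.2,301,.071);q=ray(t,358.4,310,.071)
print('wingtop',a,'yaw',np.arctan2(*(p-q)[[1,0]]))
print('scene wing pred',proj(s,a), proj(t,a))
print('flange from top', ray(t,357.5,306,.037))
```

```text
hole (np.float64(281.55069582504973), np.float64(219.46587143803845), np.float64(126.0), np.float64(46.0)) [ 0.5991 -0.0844  0.057 ]
wingtop [ 0.44874983 -0.10836293  0.071     ] yaw -0.12312658950284129
scene wing pred [316.43664643 171.926606  ] [358.85 305.8 ]
flange from top [ 0.44919818 -0.10764497  0.037     ]
```

>>> jog_arm:
  deltas:
    - [0.02,-0.04,0,0,0,0.05,1]
    - [0.02,-0.045,0,0,0,0.05,1]
    - [0.02,-0.045,0,0,0,0.05,1]
    - [0.02,-0.045,0,0,0,0.05,1]
    - [0.02,-0.045,0,0,0,0.05,1]
    - [0.02,-0.045,0,0,0,0.05,1]
    - [0.02,-0.045,0,0,0,0.05,1]
    - [0.02,-0.045,0,0,0,0.03,1]
    - [0.01,-0.045,0,0,0,0,1]
    - [0,-0.045,0,0,0,0,1]

```text
t: 1.35
eef_pos: [0.4756, 0.1553, 0.2536]
tool_rot: [0.001, 0.045, 0.999, 0.0]
contact_force: [1.0, 0.5, 0.3]
gripper_width: 1.001
grasp_force: 0.0
```

>>> jog_arm:
  deltas:
    - [-0.004,-0.045,0,0,0,-0.02,1]
    - [-0.004,-0.045,-0.01,0,0,0,0.7]
    - [-0.004,-0.045,-0.02,0,0,0,0.6]
    - [-0.004,-0.045,-0.02,0,0,0,0.6]
    - [-0.006,-0.045,-0.02,0,0,0,0.6]
    - [-0.005,-0.038,-0.015,0,0,0,0.6]
    - [0,0,0,0,0,0,0.6]
    - [0,0,0,0,0,0,0.6]

```text
t: 2.15
eef_pos: [0.4472, -0.1061, 0.1682]
tool_rot: [-0.0, 0.055, 0.998, 0.0]
contact_force: [0.3, 0.3, 0.0]
gripper_width: 0.597
grasp_force: 0.0
```

Run:
```python
from h import *
o=bot.get_obs(); print(o['q'].round(3),o['eef_pos'].round(4),o['contact_force'],bot.tip_reach)
Q=R.from_quat(o['tool_rot'][[1,2,3,0]]).as_matrix();print(Q.round(4),np.arctan2(Q[1,1],Q[0,1]))
s=cam('scene')['img'][:,:,::-1];t=cam('top')['img'][:,:,::-1]
cv2.imwrite('pics/g1.png',np.hstack([cv2.resize(s[130:230,270:370],(400,400)),cv2.resize(t[255:355,310:410],(400,400))]))
```

```text
[-0.166  0.241  0.303  2.153 -0.103  0.761  1.665] [ 0.4472 -0.1061  0.1682] [0.31405132 0.27558925 0.00329207] 0.022
[[-9.939e-01  1.099e-01 -4.000e-04]
 [ 1.099e-01  9.939e-01  1.000e-04]
 [ 5.000e-04  0.000e+00 -1.000e+00]] 1.460663233314651
```

View pics/g1.png

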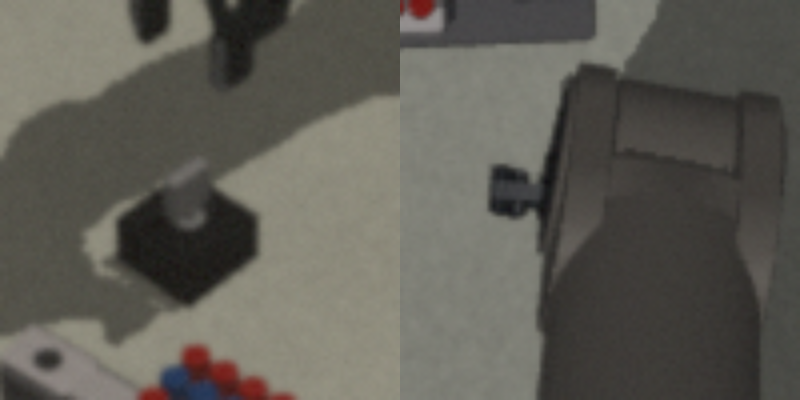

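The scene crop shows the open fingers at (150–230, 10–80), straight above the wing at (187,190). The arm blocks the top view. I'll go down now and close on the wing.

>>> jog_arm:
  deltas:
    - [0.002,-0.002,-0.03,0,0,0,0.6]
    - [0,0,-0.03,0,0,0,0.6]
    - [0,0,-0.025,0,0,0,0.6]
    - [0,0,-0.015,0,0,0,0.6]
    - [0,0,0,0,0,0,0.6]
    - [0,0,0,0,0,0,0.3]
    - [0,0,0,0,0,0,0]
    - [0,0,0,0,0,0,0]
    - [0,0,0,0,0,0,0]
    - [0,0,0,0,0,0,0]
  newtons: 50

```text
t: 3.25
eef_pos: [0.4503, -0.1073, 0.0694]
tool_rot: [0.001, 0.054, 0.999, 0.0]
contact_force: [-0.5, 1.5, 7.0]
gripper_width: 0.109
grasp_force: 51.3
```

>>> jog_arm:
  deltas:
    - [0,0,0.01,0,0,0,0]
    - [0,0,0.02,0,0,0,0]
    - [0,0,0.03,0,0,0,0]
    - [0,0,0.03,0,0,0,0]
    - [0,0,0.03,0,0,0,0]
    - [0.03,0.005,0,0,0,0,0]
    - [0.04,0.006,0,0,0,0,0]
    - [0.04,0.006,0,0,0,0,0]
    - [0.038,0.006,0,0,0,0,0]
    - [0,0,0,0,0,0,0]

```text
t: 4.25
eef_pos: [0.6018, -0.0825, 0.1891]
tool_rot: [0.002, 0.052, 0.999, 0.0]
contact_force: [-0.6, -0.3, -1.0]
gripper_width: 0.108
grasp_force: 50.3
```

Run:
```python
from h import *
o=bot.get_obs(); print(o['q'].round(3),o['eef_pos'].round(4),o['contact_force'],bot.tip_reach)
s=cam('scene');t=cam('top')
print('pred tip', proj(s,o['eef_pos']-[0,0,.066]),proj(s,[.5985,-.0845,.057]))
s=s['img'][:,:,::-1];t=t['img'][:,:,::-1]
cv2.imwrite('pics/g2.png',np.hstack([cv2.resize(s[130:230,230:330],(600,600)),cv2.resize(t[200:300,300:333],(200,600))]))
```

```text
[-0.192  0.442  0.297  1.804 -0.159  0.915  1.642] [ 0.6018 -0.0825  0.1891] [-0.63298683 -0.25404618 -1.01363676] 0.022
pred tip [279.10279971 198.89549671] [281.69556315 219.2670891 ]
```

View pics/g2.png

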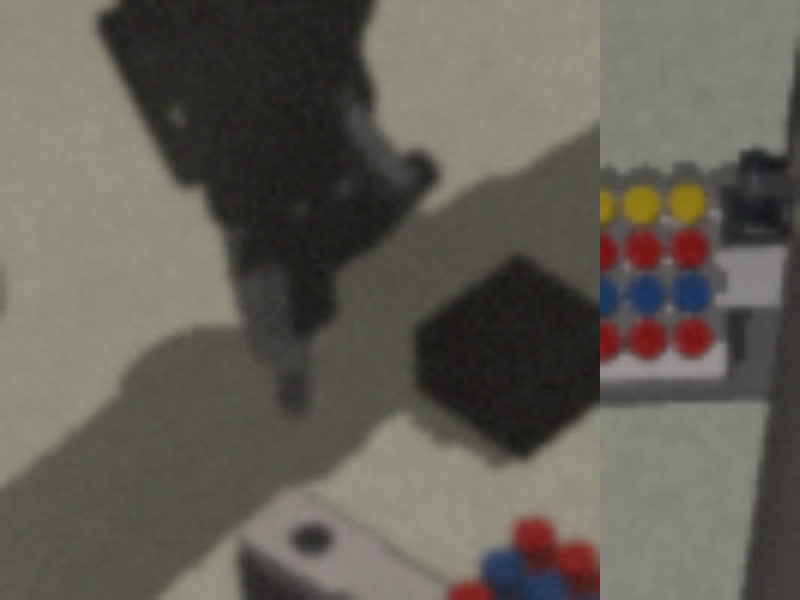

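The screw tip shows at (293,412), scene pixel (278.8,198.7). The predicted position was (279.1,198.9), so the screw hangs straight on the tool axis. The hole is at (312,538).

>>> jog_arm:
  deltas:
    - [-0.003,-0.002,-0.01,0,0,0,0]
    - [0,0,-0.02,0,0,0,0]
    - [0,0,-0.02,0,0,0,0]
    - [0,0,-0.01,0,0,0,0]
    - [0,0,0,0,0,0,0]
    - [0,0,0,0,0,0,0]

```text
t: 4.95
eef_pos: [0.5941, -0.0869, 0.1287]
tool_rot: [0.0, 0.054, 0.999, -0.0]
contact_force: [-0.1, 0.0, -0.8]
gripper_width: 0.107
grasp_force: 50.3
```

Run:
```python
from h import *
o=bot.get_obs(); print(o['eef_pos'].round(4),o['tool_rot'].round(4),o['contact_force'].round(2))
s=cam('scene')
print('pred tip', proj(s,o['eef_pos']-[0,0,.066]),proj(s,[.5985,-.0845,.057]))
s=s['img'][:,:,::-1]
cv2.imwrite('pics/g3.png',cv2.resize(s[180:240,250:310],(600,600),interpolation=cv2.INTER_CUBIC))
```

```text
[ 0.5941 -0.0869  0.1287] [ 1.000e-04  5.410e-02  9.985e-01 -1.000e-04] [-0.15  0.03 -0.79]
pred tip [282.02188711 215.74476485] [281.69556315 219.2670891 ]
```

View pics/g3.png

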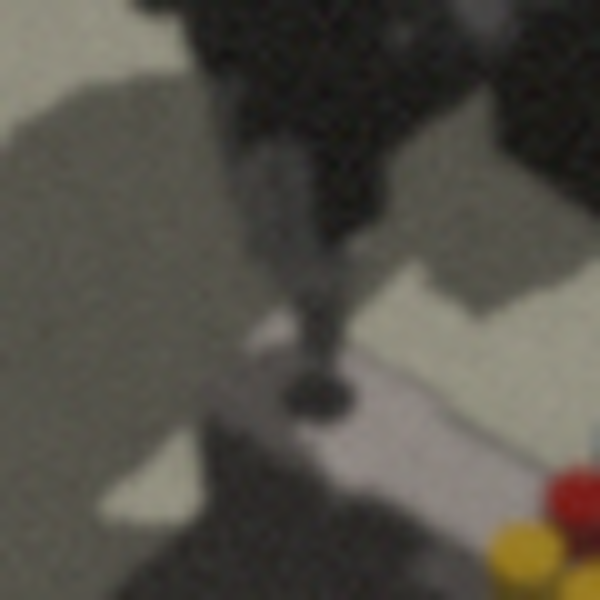

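The tip at about (320,370) hangs just above the hole at (318,397). The measured TCP is 5 mm short in x and 2 mm short in y, so I'll correct that and enter the mouth.

>>> jog_arm:
  deltas:
    - [0.005,0.0024,0,0,0,0,0]
    - [0,0,0,0,0,0,0]
    - [0,0,-0.005,0,0,0,0]
    - [0,0,-0.004,0,0,0,0]
    - [0,0,0,0,0,0,0]

```text
t: 5.5
eef_pos: [0.5987, -0.084, 0.1184]
tool_rot: [-0.001, 0.054, 0.999, -0.0]
contact_force: [-0.6, 0.3, -1.1]
gripper_width: 0.104
grasp_force: 50.3
```

>>> jog_arm:
  deltas:
    - [0,0,-0.002,0,0,0,0]
    - [0,0,-0.002,0,0,0,0]
    - [0,0,0,0,0,0,0]

```text
t: 5.8
eef_pos: [0.5991, -0.0841, 0.115]
tool_rot: [-0.0, 0.054, 0.999, -0.0]
contact_force: [0.6, 0.2, -1.1]
gripper_width: 0.101
grasp_force: 50.3
```

>>> jog_arm:
  deltas:
    - [0,0,-0.002,0,0,0,0]
    - [0,0,-0.002,0,0,0,0]
    - [0,0,0,0,0,0,0]

```text
t: 6.1
eef_pos: [0.5993, -0.084, 0.111]
tool_rot: [-0.0, 0.054, 0.999, 0.0]
contact_force: [0.5, 0.7, -0.6]
gripper_width: 0.107
grasp_force: 50.3
```

>>> jog_arm:
  deltas:
    - [0,0,-0.002,0,0,0,0]
    - [0,0,-0.002,0,0,0,0]
    - [0,0,-0.002,0,0,0,0]
    - [0,0,0,0,0,0,0]

```text
t: 6.5
eef_pos: [0.5993, -0.0841, 0.105]
tool_rot: [-0.0, 0.054, 0.999, 0.0]
contact_force: [-0.2, -0.1, 0.1]
gripper_width: 0.105
grasp_force: 50.3
```

>>> jog_arm:
  deltas:
    - [0,0,-0.002,0,0,0,0]
    - [0,0,-0.002,0,0,0,0]
    - [0,0,-0.002,0,0,0,0]
    - [0,0,0,0,0,0,0]

```text
t: 6.9
eef_pos: [0.5993, -0.084, 0.099]
tool_rot: [-0.0, 0.054, 0.999, 0.0]
contact_force: [0.5, -0.4, -0.9]
gripper_width: 0.107
grasp_force: 50.3
```

>>> jog_arm:
  deltas:
    - [0,0,-0.001,0,0,0,0]
    - [0,0,-0.001,0,0,0,0]
    - [0,0,0,0,0,0,0]

```text
t: 7.2
eef_pos: [0.5994, -0.0841, 0.0973]
tool_rot: [0.0, 0.054, 0.999, 0.0]
contact_force: [-0.1, -0.6, 0.3]
gripper_width: 0.106
grasp_force: 50.4
```

>>> jog_arm:
  deltas:
    - [0,0,-0.0007,0,0,0,0]
    - [0,0,0,0,0,0,0]

```text
t: 7.4
eef_pos: [0.5995, -0.0841, 0.0969]
tool_rot: [0.0, 0.054, 0.999, 0.0]
contact_force: [0.4, 0.1, 2.5]
gripper_width: 0.107
grasp_force: 50.8
```

>>> jog_arm:
  deltas:
    - [0,0,-0.0007,0,0,0,0]
    - [0,0,0,0,0,0,0]

```text
t: 7.6
eef_pos: [0.5996, -0.0842, 0.0966]
tool_rot: [0.0, 0.054, 0.999, 0.0]
contact_force: [-2.2, 1.2, 7.8]
gripper_width: 0.104
grasp_force: 51.6
```

>>> jog_arm:
  deltas:
    - [0,0,-0.0007,0,0,0,0]
    - [0,0,-0.0007,0,0,0,0]
    - [0,0,0,0,0,0,0]

```text
t: 7.9
eef_pos: [0.5998, -0.0842, 0.0962]
tool_rot: [0.0, 0.054, 0.999, 0.0]
contact_force: [-4.2, 1.2, 15.9]
gripper_width: 0.106
grasp_force: 52.8
```

>>> jog_arm:
  deltas:
    - [-0.0003,0,-0.0003,0,0,-0.05,0]
    - [-0.0002,0,-0.0003,0,0,-0.1,0]
    - [0,0,-0.00013,0,0,-0.1,0]
    - [0,0,0,0,0,0,0]

```text
t: 8.3
eef_pos: [0.5997, -0.0843, 0.0959]
tool_rot: [0.001, 0.179, 0.984, 0.0]
contact_force: [-4.9, 1.3, 18.4]
gripper_width: 0.107
grasp_force: 53.0
```

>>> jog_arm:
  deltas:
    - [-0.0003,0,-0.00013,0,0,-0.1,0]
    - [-0.0003,0,-0.00013,0,0,-0.1,0]
    - [0,0,-0.00013,0,0,-0.1,0]
    - [0,0,-0.00013,0,0,-0.1,0]
    - [0,0,0,0,0,0,0]

```text
t: 8.8
eef_pos: [0.5998, -0.0845, 0.0955]
tool_rot: [0.002, 0.371, 0.929, 0.001]
contact_force: [-3.7, 1.0, 18.4]
gripper_width: 0.105
grasp_force: 53.0
```

Run:
```python
from h import *
o=bot.get_obs(); print(o['q'].round(3),o['eef_pos'].round(4),o['contact_force'].round(2),o['torque'].round(2))
```

```text
[-0.283  0.588  0.433  1.875 -0.349  0.75   1.153] [ 0.5998 -0.0845  0.0955] [-3.67  1.01 18.4 ] [0.05 0.93 0.02]
```

>>> jog_arm:
  deltas:
    - [-0.0002,0,-0.00013,0,0,-0.1,0]
    - [-0.0002,0,-0.00013,0,0,-0.1,0]
    - [0,0,-0.00013,0,0,-0.1,0]
    - [0,0,-0.00013,0,0,-0.1,0]
    - [0,0,-0.00013,0,0,-0.1,0]
    - [0,0,-0.00013,0,0,-0.1,0]

```text
t: 9.4
eef_pos: [0.5994, -0.0849, 0.0949]
tool_rot: [0.001, 0.63, 0.777, 0.001]
contact_force: [-3.4, 0.2, 18.2]
gripper_width: 0.105
grasp_force: 53.0
```

```bash
cat > o.py <<'E'
from h import *
o=bot.get_obs(); print(o['q'].round(3),o['eef_pos'].round(4),o['contact_force'].round(2),o['torque'].round(2))
Q=R.from_quat(o['tool_rot'][[1,2,3,0]]).as_matrix();print(Q[:,2].round(4),np.arctan2(Q[1,1],Q[0,1]).round(3))
E
python3 o.py
```

```text
[-0.392  0.626  0.59   1.884 -0.485  0.775  0.673] [ 0.5994 -0.0849  0.0949] [-3.36  0.23 18.15] [ 0.04  0.96 -0.  ]
[ 3.6e-03  1.0e-04 -1.0e+00] 0.208
```

>>> jog_arm:
  deltas:
    - [-0.0002,0,-0.00014,0,0,-0.1,0]
    - [-0.0002,0,-0.00014,0,0,-0.1,0]
    - [0,0,-0.00014,0,0,-0.1,0]
    - [0,0,-0.00013,0,0,-0.1,0]
    - [0,0,-0.00013,0,0,-0.1,0]
    - [0,0,-0.00013,0,0,-0.1,0]
    - [0,0,-0.00013,0,0,-0.1,0]

```text
t: 10.1
eef_pos: [0.5988, -0.0848, 0.094]
tool_rot: [0.001, 0.858, 0.514, 0.002]
contact_force: [-4.2, 1.3, 19.7]
gripper_width: 0.107
grasp_force: 53.2
```

```bash
python3 o.py
```

```text
[-0.508  0.69   0.77   1.892 -0.649  0.824  0.116] [ 0.5988 -0.0848  0.094 ] [-4.22  1.33 19.69] [0.22 1.14 0.08]
[ 3.2e-03  5.0e-04 -1.0e+00] -0.491
```

>>> jog_arm:
  deltas:
    - [-0.0002,0,-0.00012,0,0,-0.1,0]
    - [-0.0002,0,-0.00012,0,0,-0.1,0]
    - [0,0,-0.00012,0,0,-0.1,0]
    - [0,0,-0.00012,0,0,-0.1,0]
    - [0,0,-0.00012,0,0,-0.1,0]
    - [0,0,-0.00012,0,0,-0.1,0]
    - [0,0,-0.00012,0,0,-0.1,0]

```text
t: 10.8
eef_pos: [0.5984, -0.0844, 0.0931]
tool_rot: [-0.0, 0.982, 0.189, 0.002]
contact_force: [-4.5, 2.4, 20.0]
gripper_width: 0.104
grasp_force: 53.2
```

```bash
python3 o.py
```

```text
[-0.606  0.775  0.939  1.899 -0.808  0.898 -0.448] [ 0.5984 -0.0844  0.0931] [-4.53  2.4  20.02] [0.52 1.06 0.  ]
[ 3.1e-03  9.0e-04 -1.0e+00] -1.191
```

>>> jog_arm:
  deltas:
    - [-0.0002,0.0002,-0.00012,0,0,-0.1,0]
    - [-0.0002,0.0001,-0.00012,0,0,-0.1,0]
    - [0,0,-0.00012,0,0,-0.1,0]
    - [0,0,-0.00012,0,0,-0.1,0]
    - [0,0,-0.00012,0,0,-0.1,0]
    - [0,0,-0.00012,0,0,-0.1,0]
    - [0,0,-0.00012,0,0,-0.1,0]

```text
t: 11.5
eef_pos: [0.5986, -0.0841, 0.0925]
tool_rot: [-0.001, 0.987, -0.159, 0.002]
contact_force: [-2.1, 2.6, 18.9]
gripper_width: 0.106
grasp_force: 53.2
```

```bash
python3 o.py
```

```text
[-0.68   0.876  1.09   1.904 -0.953  0.992 -1.031] [ 0.5986 -0.0841  0.0925] [-2.07  2.56 18.86] [0.52 0.47 0.03]
[ 4.4e-03  4.0e-04 -1.0e+00] -1.891
```

>>> jog_arm:
  deltas:
    - [0,0.0002,-0.00013,0,0,-0.1,0]
    - [0,0.0001,-0.00013,0,0,-0.1,0]
    - [0,0,-0.00013,0,0,-0.1,0]
    - [0,0,-0.00013,0,0,-0.1,0]
    - [0,0,-0.0001,0,0,-0.1,0]
    - [0,0,0,0,0,0,0]

```text
t: 12.1
eef_pos: [0.5991, -0.0839, 0.0925]
tool_rot: [-0.001, 0.917, -0.398, 0.002]
contact_force: [-2.2, 3.3, 23.4]
gripper_width: 0.111
grasp_force: 53.8
```

```bash
python3 o.py
```

```text
[-0.717  0.953  1.184  1.905 -1.042  1.066 -1.462] [ 0.5991 -0.0839  0.0925] [-2.17  3.29 23.37] [0.86 0.53 0.02]
[ 5.2e-03 -3.0e-04 -1.0e+00] -2.389
```

>>> jog_arm:
  deltas:
    - [0,0.0002,0.0003,0,0,-0.1,0]
    - [0,0,0,0,0,-0.1,0]
    - [0,0,0,0,0,-0.1,0]
    - [0,0,0,0,0,0,0]

```text
t: 12.5
eef_pos: [0.5991, -0.0839, 0.0925]
tool_rot: [-0.001, 0.848, -0.53, 0.002]
contact_force: [-0.3, 2.7, 20.6]
gripper_width: 0.106
grasp_force: 53.3
```

```bash
python3 o.py
python3 - <<'E'
from h import *
s=cam('scene')['img'][:,:,::-1]
cv2.imwrite('pics/g4.png',np.hstack([cv2.resize(s[185:245,255:315],(400,400),interpolation=cv2.INTER_CUBIC),cv2.resize(s[240:300,345:405],(400,400),interpolation=cv2.INTER_CUBIC)]))
E
```

```text
[-0.734  0.999  1.235  1.906 -1.089  1.112 -1.729] [ 0.5991 -0.0839  0.0925] [-0.28  2.71 20.61] [ 0.68  0.21 -0.04]
[ 5.3e-03 -9.0e-04 -1.0e+00] -2.689
```

View pics/g4.png

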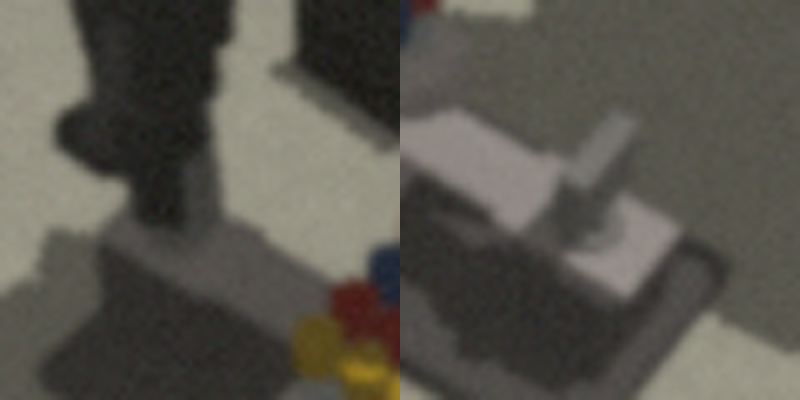

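The fingers hide the flange on the left. The depth no longer changes with turning (TCP z 0.0925, so the flange is at about 57.1 mm), which means the screw is home. I'll unload, release and rise.

>>> jog_arm:
  deltas:
    - [0,0.0002,0.001,0,0,0,0]
    - [0,0,0.001,0,0,0,0]
    - [0,0,0,0,0,0,0.3]
    - [0,0,0,0,0,0,0.35]
    - [0,0,0,0,0,0,0.35]
    - [0,0,0,0,0,0,0.35]

```text
t: 13.15
eef_pos: [0.5964, -0.0829, 0.0911]
tool_rot: [0.0, 0.848, -0.53, -0.0]
contact_force: [-0.1, 0.4, 0.3]
gripper_width: 0.349
grasp_force: 0.0
```

>>> jog_arm:
  deltas:
    - [0,0,0.01,0,0,0,0.35]
    - [0,0,0.02,0,0,0,0.35]
    - [0,0,0.03,0,0,0,0.35]
    - [0,0,0.04,0,0,0,0.35]
    - [0,-0.04,0.03,0,0,0,0.35]
    - [-0.03,-0.04,0,0,0,0,0.35]
    - [-0.03,-0.04,0,0,0,0,0.35]
    - [-0.03,-0.04,0,0,0,0,0.35]
    - [0,0,0,0,0,0,0.35]
    - [0,0,0,0,0,0,0.35]

```text
t: 14.15
eef_pos: [0.5059, -0.2444, 0.2232]
tool_rot: [-0.001, 0.847, -0.531, 0.001]
contact_force: [0.9, 0.8, 0.5]
gripper_width: 0.35
grasp_force: 0.0
```

```bash
python3 o.py
python3 - <<'E'
from h import *
S=cam('scene');s=S['img'][:,:,::-1];t=cam('top')['img'][:,:,::-1]
print('top of wing pred',proj(S,[.5988,-.0845,.094]))
f=lambda a:cv2.resize(a,(390,390),interpolation=cv2.INTER_CUBIC)
cv2.imwrite('pics/g5.png',np.hstack([f(s[185:245,255:315]),f(t[220:270,320:370])]))
E
```

```text
[-0.554  0.77   1.391  1.914 -0.826  1.203 -1.552] [ 0.5059 -0.2444  0.2232] [0.93 0.75 0.47] [ 0.   -0.06  0.04]
[ 2.2e-03  4.0e-04 -1.0e+00] -2.691
top of wing pred [280.36319582 207.47382681]
```

View pics/g5.png

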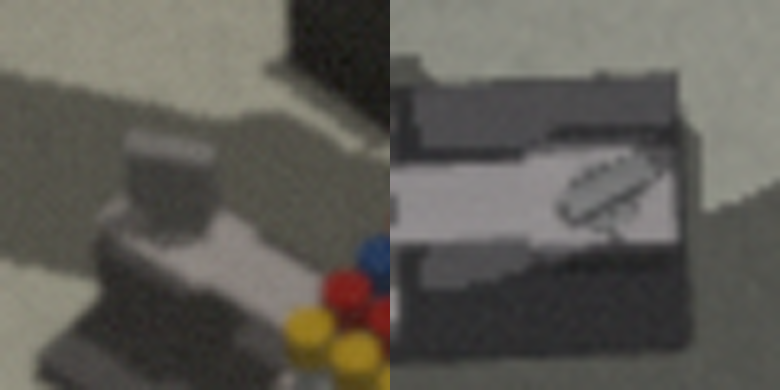

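The wing now stands upright in the post, free of the gripper. Its top is at (171,146) in the left crop, scene pixel (280.9,207.0), and at (612,188) in the right crop, top pixel (348.0,243.7). I'll check the height across both views before handing in.

Run:
```python
from h import *
t=cam('top');s=cam('scene')
for z in(.090,.094,.096,.099):
    p=ray(t,348.0,243.7,z); print(z,p.round(4),proj(s,p).round(2))
```

```text
0.09 [ 0.5963 -0.086   0.09  ] [280.77 207.78]
0.094 [ 0.5958 -0.0857  0.094 ] [280.88 206.37]
0.096 [ 0.5955 -0.0856  0.096 ] [280.94 205.66]
0.099 [ 0.5951 -0.0854  0.099 ] [281.03 204.59]
```

The two views put the wing top at about 92 mm (94 mm expected when home), so the flange is seated. Handing in.

```bash
python3 -c "
from station import bot
print(bot.hand_in())"
```

```text
the job is handed in; nothing more can be done
None
```

The wing screw was driven into the empty hole until it stopped going down at about 20 N, then released, and the job is handed in; the judge gave no verdict, but camera and force readings say the flange is home and the highest push I read was about 24 N.

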